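# Unhook the bottle carrier and load a half bottle

### The arm

A 6-joint arm with a two-finger parallel gripper is mounted at the origin on the work surface. World frame = base frame: x ahead of the robot, y to its left, z up, the work surface at z = 0. Lengths are in m, angles in rad, forces in N, time in s.
With the tool pointing down it reaches from about 0.35 to 0.775 m from the base axis. Payload 5.5 kg.
Tool frame: the origin (TCP) lies midway between the tips of the shut fingers; the grasp point (between the pads) lies 19 mm behind it; z points along the fingers, y is the line along which they close (so a half turn about z gives the same grasp; the last joint's range is limited). The gripper opens to 85 mm and grips with 20 to 120 N. Pads are 22 mm wide; open, the fingers measure 114 mm over their backs; the gripper's body (76 mm by 85 mm) begins 54 mm behind the grasp point. The pads swing forward as they close: fully open they stand 13 mm farther back than shut.
Start: joints at [1.036, 0.313, 0.046, 1.304, 0, 1.431], TCP at [0.221, 0.531, 0.231] pointing down, gripper open.
Joint ranges: [-2.76, 2.76], [-0.86, 1.69], [-1.03, 1.26], [-2.2, 2.34], [-1.47, 1.5], [-3.14, 3.14]. Speed limits (rad/s): [2.57, 2.57, 3.14, 3.14, 3.14, 3.14].

### API

Orientations are given as a unit quaternion [w, x, y, z].
In Python, from workcell import env gives the robot as it stands.
- The arm moves only by the tool move_arm, never from a script. Its argument "targets" is a list of rows, each a list of 3 entries, a list of its own where there are three numbers: the shift along the tool's x, y, z in mm, then the turn, a rotation vector about the tool's x, y, z in units of 10 degrees (1.0 is 10 degrees), then the closure, from -1 (fully open) to 1 (shut). In form: [[[dx, dy, dz], [ax, ay, az], gripper], ...]. A call has 1 to 5 rows; each row is the pose to reach, as a shift and turn from the pose commanded when the call began, along the tool's axes at that moment; what a row does not reach only later rows make up. A row lasts 1/8 s, in which the tool goes at most 62.5 mm and 10.7 degrees, less where a joint would pass 70% of its speed; a pose out of reach is approached as far as the arm can. A call with a gripper value outside its range is refused whole. The fingers move at their own pace and stop on an object; "squeeze" is the grip in N (left out, the last holds). Time passes only in rows, so rows that repeat a pose let the fingers close. It gives the time, the measured TCP pose, the force, the opening and the grip force at its end, in the units of the state.
- env.get_state(): the state, without advancing time (a new reading comes with each control period).
- env.read_camera(name): name is "scene" or "top"; returns a dict with "pixels" (420x560x3 uint8, red, green, blue), "fovy" (degrees; the focal length in pixels is half the picture's height over the tangent of half this angle, whatever the lens; pixels are square), "cx", "cy" (the principal point, pixels), "extrinsics" (4x4, takes a point from world to camera coordinates). Camera axes: x right, y up, looking along -z (the intrinsics and any distortion apply to the point x, -y, -z); pixel columns grow to the right and rows downward; lengths in m; the calibration is good to about 2 mm. A picture is of the moment at which its call begins. There is no depth.
- env.hand_in(): hands the job in; it is judged then, once.
Trained networks look in a picture, given as the dict that the camera call returned (one of the last four; its "shot" number tells which), for a name from the list of things; names that differ only in an ending like _2 or _b are one class to them, and where a whole thing is asked for, a point or a joint stands for the part that bears it (a point fixed in the world has none). Each returns a list of dicts, best first, with "confidence" (0 to 1); they miss things now and then, are a little off and sometimes report something else, mostly with a low value. They report only what shows in the picture. A call takes as long as a camera call. They do not tell look-alikes from the thing itself.
- env.spot_in(thing, picture): "centre" ([x, y, z] in m, in world coordinates, good to about 4 mm: the middle of the surface that is visible of it).
- env.regions_of(thing, picture): "mask" (420x560 bool, what is visible of it).
- env.landmark_of(thing, picture): "centre" ([x, y, z] in m, in world coordinates, good to about 4 mm: a listed point, or the origin of a listed thing).
The state is a dict: "clock": time; "joint_pos": joint angles; "qvel": joint speeds; "tau": joint torques, N m; "tcp_pos": TCP position; "orientation": TCP orientation; "wrist_force": force on the tool from outside, world axes, zero at the start; "ft_torque": the same for the moment, N m; "finger_gap": finger opening in m; "grip_force": force on a finger pad.
Only numpy, scipy, OpenCV 4.12 (cv2) and the standard library are available. Lean on these libraries where they do the work, as an engineer would, in place of code of your own. Each camera call takes 0.05 s, during which the arm holds its last target. There are 200 camera calls.

### The job

Take the wooden bottle carrier off the deep hook it hangs on, lifting it clear over the hook's tip, and stand it in the middle of the low stone slab. Then stand the short half bottle upright in any one of its compartments, bottom right down on the carrier's floor. Set both down without dropping them, keep them upright, let go, and leave the other things on the bench where they are.

Things in the scene. Friction and masses are not known exactly. Their poses are not given: they have to be found in the camera images.
- stand: Fixed hook stand of dark timber. Origin on the bench (z 0) straight below the hook's seat; its deep steel hook points along its own -x. Post 34 x 34 mm, 285 mm high, at x +116 to +150 mm, on a foot 18 mm high (x +75 to +195, y +-75 mm).
- hook_seat (a point): Top of the hook's seat, z 220 mm above the bench, on which the carrier's bar rests. The hook is a 10 mm round steel bar: it leaves the post at z 265 mm, slopes down to the seat (level from x +20 to -16 mm of the stand), then turns up to the tip.
- hook_tip (a point): Top of the upturned hook tip: 34 mm in front (-x) of the seat, at z 267 mm, that is 47 mm above the seat's surface. The tip's front face is at x -39 mm of the stand.
- carrier: Loose plywood four-bottle carrier, 0.4 to 0.63 kg. Origin: centre of its underside. Open box 164 x 164 mm, 70 mm high, walls and floor 6 mm, a cross of two walls making four compartments 73 x 73 mm centred at x +-40, y +-40 mm. Rigid handle across its middle along y: steel straps at y +-86 mm, 12 mm wide, carry a level bar; total height 206 mm.
- carrier_bar (a point): Middle of the carrier's handle bar, 198 mm above its underside. Wooden bar 10 mm thick (carrier's x), 16 mm high, 180 mm long (carrier's y). At the start it hangs by about its middle on the hook, underside of the box 30 mm above the bench, carrier's axes along the stand's; grip it across its thickness, 45 mm to one side of the middle, clear of the hook.
- slab: Fixed low stone slab, 210 x 210 x 35 mm high. Origin: centre of its underside, on the bench; its top is at z 35 mm. The carrier goes on its middle.
- half_bottle: Loose green glass half bottle with a cork, standing upright, 0.44 to 0.69 kg, 60 mm diameter, 235 mm tall, the shorter of the two corked bottles. Origin: centre of its underside. Neck 24 mm diameter from z 173 to 219 mm, then a cork cap 28 mm wide to the top; body 60 mm up to z 146 mm.
- tall_bottle: Bystander: brown full-size bottle, 74 mm diameter, 300 mm tall. Origin: centre of its underside. Leave alone.
- jar: Bystander: squat glass jar, 84 mm diameter, 110 mm tall. Origin: centre of its underside. Leave alone.
- bowl: Bystander: terracotta bowl, 120 mm diameter, 50 mm high. Origin: centre of its underside. Leave alone.
- hammer: Bystander: hammer with a wooden handle, 220 mm long, along its x axis, lying on the bench. Leave alone.
Mind the look-alikes: they are no part of the job. Of the things that look like the carrier, the larger one is meant.

How it is judged:
By the outcome, as a careful person would: the job done as asked, in the order asked, and still so for the second after the job is handed in, with the robot touching nothing.
It also fails if it takes over 67 s, if anything falls off the work surface, if the arm or the gripper's body presses on something with over 40 N, if the wrist force passes 120 N, or if a joint passes its speed limit or range.

## Working session

There is one attempt and no reset: what is moved stays moved. The work goes in short steps, Python scripts to look and compute and a tool call to move; the robot and the scene stay as the last step left them, time stands still between calls to the robot, and variables do not carry over. Pictures are saved under pics/ and viewed, at most 10 in all, crops included, and the job is handed in when it is done.

Besides the shell and the picture viewer there is one more tool, called in YAML: its name, and indented under it one key for each argument. move_arm: Moves the arm, as the interface text tells. Its arguments: {"type":"object","properties":{"targets":{"type":"array","items":{"type":"array"}},"squeeze":{"type":"number"}},"required":["targets"]}

```bash
mkdir -p pics; ls
cat > look.py <<'E'
from workcell import env
import cv2,numpy as np
def shot(n,name):
    p=env.read_camera(n); cv2.imwrite(f'pics/{name}.png',p['pixels'][:,:,::-1]); return p
E
python3 - <<'E'
from look import *
s=env.get_state(); print({k:np.round(v,3).tolist() for k,v in s.items()})
for n in ('scene','top'):
    p=shot(n,n+'0'); print(n,p['fovy'],p['cx'],p['cy'],[k for k in p],np.round(p['extrinsics'],3).tolist())
    for t in ('stand','hook_seat','hook_tip','carrier','carrier_bar','slab','half_bottle','tall_bottle','jar','bowl','hammer'):
        try: print(t,[(np.round(d['centre'],3).tolist(),round(d['confidence'],2)) for d in env.landmark_of(t,p)])
        except Exception as e: print(t,e)
E
```

```text
pics
{'clock': 0.0, 'joint_pos': [1.036, 0.314, 0.045, 1.304, 0.0, 1.431], 'qvel': [-0.001, 0.001, -0.0, 0.0, -0.002, -0.001], 'tau': [-0.0, -48.063, 29.853, 0.019, -0.0, -0.0], 'tcp_pos': [0.221, 0.53, 0.23], 'orientation': [-0.0, 0.196, 0.981, -0.001], 'wrist_force': [-0.033, 0.269, -0.017], 'ft_torque': [0.0, 0.048, -0.032], 'grip_force': 0.0, 'finger_gap': 0.086}
scene 50.615321957189664 286.7645796438959 205.93621032071783 ['pixels', 'fovy', 'cx', 'cy', 'extrinsics', 'shot'] [[0.863, 0.504, -0.023, -0.53], [-0.274, 0.507, 0.817, 0.024], [0.424, -0.699, 0.576, -1.83], [0.0, 0.0, 0.0, 1.0]]
stand []
hook_seat []
hook_tip []
carrier []
carrier_bar []
slab []
half_bottle []
tall_bottle []
jar []
bowl []
hammer []
top 46.60452799128478 280.46431880474114 200.51183145150864 ['pixels', 'fovy', 'cx', 'cy', 'extrinsics', 'shot'] [[-0.005, -1.0, 0.009, 0.017], [0.998, -0.004, 0.069, -0.648], [-0.069, 0.009, 0.998, -1.518], [0.0, 0.0, 0.0, 1.0]]
stand []
hook_seat [([0.586, 0.25, 0.223], 0.57)]
hook_tip [([0.555, 0.249, 0.267], 0.59)]
carrier [([0.857, 0.027, -0.004], 0.94), ([0.588, 0.253, 0.031], 0.68)]
carrier_bar [([0.858, 0.034, 0.145], 0.83)]
slab [([0.581, -0.272, 0.001], 0.85)]
half_bottle [([0.69, -0.04, 0.001], 0.96)]
tall_bottle [([0.592, 0.497, -0.005], 0.72), ([0.556, 0.249, 0.269], 0.57)]
jar [([0.404, -0.459, 0.0], 0.77)]
bowl [([0.407, 0.517, -0.005], 0.6)]
hammer [([0.629, -0.51, -0.002], 0.62), ([0.406, 0.52, -0.001], 0.16)]
```

View pics/scene0.png

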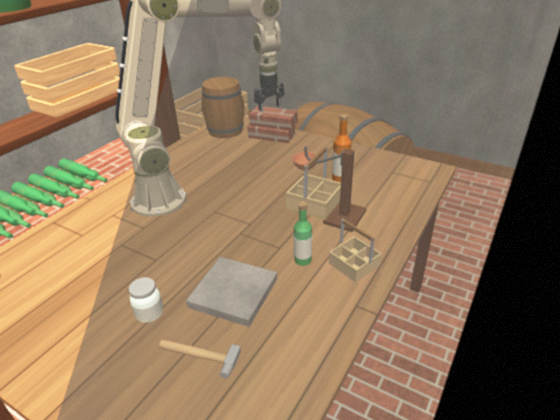

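View pics/top0.png

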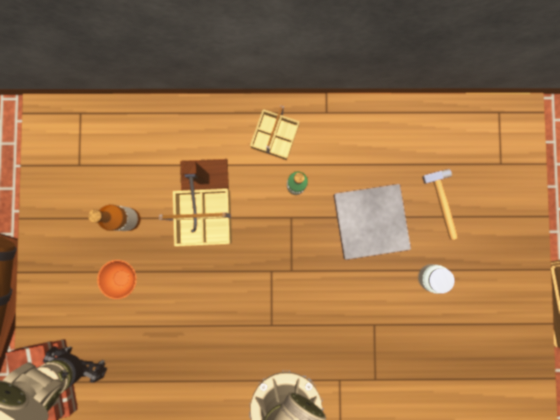

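The top view shows the hanging carrier at px (202,217), with the stand just behind it. The half bottle is at (298,183), the slab at (373,221) and the small look-alike at (275,134). In the scene view the small one is at (355,258). Next I refine the positions and yaws.

```bash
cat >> look.py <<'E'
def proj(p,X):
    E=np.array(p['extrinsics']);X=np.atleast_2d(X);c=X@E[:3,:3].T+E[:3,3]
    f=p['pixels'].shape[0]/2/np.tan(np.radians(p['fovy'])/2)
    return np.c_[p['cx']+f*c[:,0]/-c[:,2],p['cy']+f*c[:,1]/c[:,2]]
def back(p,uv,z):
    E=np.array(p['extrinsics']);uv=np.atleast_2d(uv).astype(float)
    f=p['pixels'].shape[0]/2/np.tan(np.radians(p['fovy'])/2)
    d=np.c_[(uv[:,0]-p['cx'])/f,-(uv[:,1]-p['cy'])/f,-np.ones(len(uv))]@E[:3,:3]
    o=-E[:3,:3].T@E[:3,3]; t=(z-o[2])/d[:,2]; return o+t[:,None]*d
def place(x,y,z,yaw,P):
    c,s=np.cos(yaw),np.sin(yaw);P=np.array(P,float)
    return np.c_[x+c*P[:,0]-s*P[:,1],y+s*P[:,0]+c*P[:,1],z+P[:,2]]
def sq(h,z): return [[-h,-h,z],[h,-h,z],[h,h,z],[-h,h,z]]
def draw(img,p,X,k,col=(0,0,255),closed=True):
    cv2.polylines(img,[np.int32(np.round((proj(p,X)+.5)*k*16))],closed,col,1,cv2.LINE_AA,4)
def carrier(img,p,x,y,z,yaw,k,col=(0,0,255)):
    for zz in (0,.07): draw(img,p,place(x,y,z,yaw,sq(.082,zz)),k,col)
    draw(img,p,place(x,y,z,yaw,[[-.005,-.09,.206],[.005,-.09,.206],[.005,.09,.206],[-.005,.09,.206]]),k,col)
E
python3 - <<'E'
from look import *
from collections import defaultdict
D=defaultdict(list)
for i in range(4):
  for n in ('top','scene'):
    p=env.read_camera(n)
    for t in ('hook_seat','hook_tip','carrier','carrier_bar','slab','half_bottle'):
        for d in env.landmark_of(t,p):
            if d['confidence']>.4: D[n,t].append(np.round(d['centre'],3).tolist())
    if i==3:
        cv2.imwrite(f'pics/n_{n}.png',p['pixels'][:,:,::-1]); 
        for t in ('slab','carrier','half_bottle'):
          for d in env.regions_of(t,p):
            m=d['mask'].astype(np.uint8); c=max(cv2.findContours(m,0,2)[0],key=cv2.contourArea)
            z={'slab':.035,'carrier':.1,'half_bottle':.2}[t]
            W=back(p,c[:,0,:],z)[:,:2].astype(np.float32)
            print(n,t,round(d['confidence'],2),m.sum(),cv2.minAreaRect((W*1000)))
for k,v in D.items(): print(k,v)
E
```

```text
top slab 0.65 4431 ((581.742431640625, -270.7425537109375), (208.09803771972656, 213.9700164794922), 8.19875717163086)
top carrier 0.75 3031 ((593.9061889648438, 270.5977478027344), (163.72215270996094, 213.6016082763672), 2.185293197631836)
top carrier 0.59 1621 ((856.3880615234375, 27.482666015625), (118.7624740600586, 152.58018493652344), 70.60904693603516)
top half_bottle 0.74 421 ((686.7308349609375, -30.47381591796875), (59.539306640625, 65.72001647949219), 44.73627471923828)
('top', 'hook_seat') [[0.585, 0.252, 0.224], [0.629, -0.508, -0.002], [0.585, 0.25, 0.226], [0.585, 0.252, 0.223], [0.585, 0.25, 0.223]]
('top', 'hook_tip') [[0.554, 0.248, 0.268], [0.554, 0.251, 0.267], [0.552, 0.253, 0.269], [0.551, 0.25, 0.266]]
('top', 'carrier') [[0.857, 0.03, -0.001], [0.588, 0.255, 0.029], [0.856, 0.028, 0.001], [0.591, 0.254, 0.03], [0.592, 0.253, 0.028], [0.856, 0.029, -0.0], [0.589, 0.256, 0.03], [0.408, 0.52, -0.003], [0.587, 0.251, 0.223], [0.853, 0.029, -0.001]]
('top', 'carrier_bar') [[0.592, 0.257, 0.228], [0.858, 0.031, 0.149], [0.589, 0.256, 0.029], [0.596, 0.257, 0.225], [0.856, 0.032, 0.145], [0.592, 0.258, 0.227], [0.858, 0.029, 0.147], [0.856, 0.03, 0.146]]
('top', 'slab') [[0.579, -0.273, 0.0], [0.579, -0.274, 0.002], [0.579, -0.276, 0.001], [0.581, -0.275, 0.003], [0.631, -0.509, -0.001]]
('top', 'half_bottle') [[0.693, -0.038, 0.002], [0.694, -0.038, 0.005], [0.589, 0.497, -0.007], [0.692, -0.036, 0.002], [0.402, -0.457, 0.003], [0.693, -0.036, 0.003]]
```

```bash
cat > ov.py <<'E'
from look import *
def ov(tag,car,bot,slab=(.5805,-.274,.141),boxes=((130,120,330,270),(270,130,430,290)),cams=('top','scene')):
    ims=[]
    for n in cams:
        p=env.read_camera(n);k=4
        im=cv2.resize(p['pixels'][:,:,::-1],None,fx=k,fy=k,interpolation=cv2.INTER_CUBIC)
        carrier(im,p,*car,k)
        draw(im,p,place(slab[0],slab[1],0,slab[2],sq(.105,.035)),k,(255,0,0))
        a=np.linspace(0,2*np.pi,40)
        for r,z in ((.03,0),(.03,.146),(.014,.235)):
            draw(im,p,place(*bot,0,np.c_[r*np.cos(a),r*np.sin(a),0*a+z]),k,(255,0,255))
        x0,y0,x1,y1=boxes[cams.index(n)]
        ims.append(cv2.resize(im[y0*k:y1*k,x0*k:x1*k],None,fx=0,fy=0,dsize=(800,int(800*(y1-y0)/(x1-x0))),interpolation=cv2.INTER_AREA))
    for i,m in enumerate(ims): cv2.imwrite(f'pics/{tag}{i}.png',m)
E
python3 - <<'E'
from ov import *
ov('ov',(.590,.2545,.030,.038),(.6925,-.037,0.0),boxes=((150,150,430,290),),cams=('top',))
E
```

```text
Traceback (most recent call last):
  File "ov.py", line 13, in ov
    ims.append(cv2.resize(im[y0*k:y1*k,x0*k:x1*k],None,fx=0,fy=0,dsize=(800,int(800*(y1-y0)/(x1-x0))),interpolation=cv2.INTER_AREA))
               ~~~~~~~~~~^^^^^^^^^^^^^^^^^^^^^^^^^^^^^^^^^^^^^^^^^^^^^^^^^^^^^^^^^^^^^^^^^^^^^^^^^^^^^^^^^^^^^^^^^^^^^^^^^^^^^^^^^^
cv2.error: OpenCV(4.12.0) :-1: error: (-5:Bad argument) in function 'resize'
> Overload resolution failed:
>  - argument for resize() given by name ('dsize') and position (2)
>  - argument for resize() given by name ('dsize') and position (2)
```

```bash
sed -i 's/,None,fx=0,fy=0,dsize=/,/' ov.py
python3 - <<'E'
from ov import *
ov('ov',(.590,.2545,.030,.038),(.6925,-.037,0.0),boxes=((150,150,430,290),),cams=('top',))
E
```

```text
(no output)
```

View pics/ov0.png

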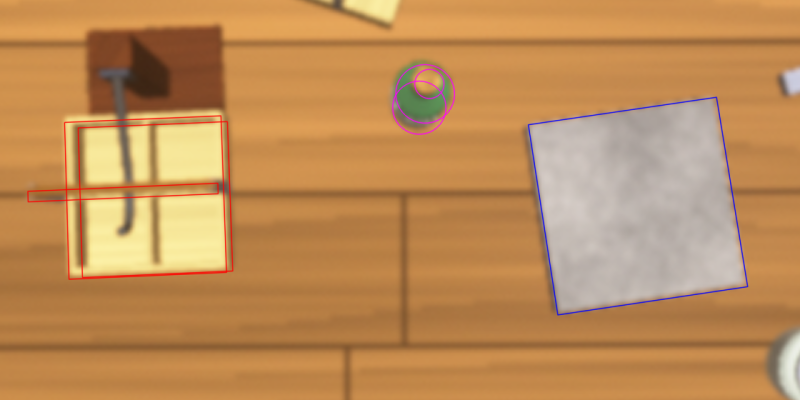

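Slab and bottle fit well; the carrier's real position is about y 0.250, x 0.591, yaw about 2°.

```bash
cat > go.py <<'E'
import sys,numpy as np
from workcell import env
from scipy.spatial.transform import Rotation as R
# usage: go.py yawdeg x y z [x y z...] : rows as shifts from the measured pose, tool pointing down, tool y at yawdeg
s=env.get_state();w,x,y,z=s['orientation'];Q=R.from_quat([x,y,z,w])
a=np.radians(float(sys.argv[1]));yy=np.array([np.cos(a),np.sin(a),0]);zz=np.array([0,0,-1.])
T=R.from_matrix(np.c_[np.cross(yy,zz),yy,zz])
print('pos',np.round(s['tcp_pos'],4),'t',round(s['clock'],2),'yaw',np.round(np.degrees(np.arctan2(*Q.as_matrix()[[1,0],1])),2),'F',np.round(s['wrist_force'],1),'gap',round(s['finger_gap'],4))
print('turn',np.round(np.degrees((Q.inv()*T).as_rotvec())/10,2))
for P in np.array(sys.argv[2:],float).reshape(-1,3): print(P,'->',np.round(Q.inv().apply(P-s['tcp_pos'])*1000,1))
E
python3 go.py 2.2 .45 .35 .32 .5915 .208 .32
```

```text
pos [0.2212 0.5308 0.2313] t 4.4 yaw 67.38 F [ 0.3  0.3 -0.1] gap 0.0855
turn [ 0.   -0.    6.52]
[0.45 0.35 0.32] -> [-280.7  -78.8  -88.7]
[0.5915 0.208  0.32  ] -> [-466.  -155.5  -88.7]
```

move_arm:
  targets:
    - [[-40, -10, -40], [0, 0, 0.9], -1]
    - [[-95, -28, -88], [0, 0, 1.8], -1]
    - [[-150, -46, -88], [0, 0, 2.8], -1]
    - [[-205, -63, -88], [0, 0, 3.8], -1]
    - [[-260, -80, -88], [0, 0, 4.8], -1]
  squeeze: 120

```text
clock: 5.03
tcp_pos: [0.4319, 0.3556, 0.3198]
orientation: [0.0, 0.58, 0.814, 0.001]
wrist_force: [0.3, -0.1, -0.3]
finger_gap: 0.0853
grip_force: 0.0
```

```bash
python3 go.py 2.2 .5915 .208 .30 .5915 .208 .209
```

```text
pos [0.4319 0.3556 0.3198] t 5.03 yaw 19.05 F [ 0.3 -0.1 -0.3] gap 0.0853
turn [ 0.01 -0.    1.68]
[0.5915 0.208  0.3   ] -> [-191.6  102.7   19.9]
[0.5915 0.208  0.209 ] -> [-191.6  102.5  110.9]
```

move_arm:
  targets:
    - [[-50, 27, 0], [0, 0, 0.7], -1]
    - [[-100, 54, 0], [0, 0, 1.4], -1]
    - [[-150, 80, 0], [0, 0, 1.7], -1]
    - [[-191.6, 102.7, 10], [0, 0, 1.7], -1]
    - [[-191.6, 102.7, 20], [0, 0, 1.7], -1]

```text
clock: 5.65
tcp_pos: [0.5933, 0.2075, 0.2979]
orientation: [0.0, 0.694, 0.72, -0.0]
wrist_force: [-0.9, -0.2, -0.2]
finger_gap: 0.0857
grip_force: 0.0
```

```bash
python3 go.py 2.2 .5915 .208 .24 .5915 .208 .209
python3 - <<'E'
from look import *
p=env.read_camera('scene');cv2.imwrite('pics/pre.png',cv2.resize(p['pixels'][120:250,240:420,::-1],(720,520)))
E
```

```text
pos [0.5933 0.2075 0.2979] t 5.65 yaw 2.11 F [-0.9 -0.2 -0.2] gap 0.0857
turn [-0.    0.   -0.01]
[0.5915 0.208  0.24  ] -> [ 0.6 -1.7 57.9]
[0.5915 0.208  0.209 ] -> [ 0.6 -1.7 88.9]
```

View pics/pre.png

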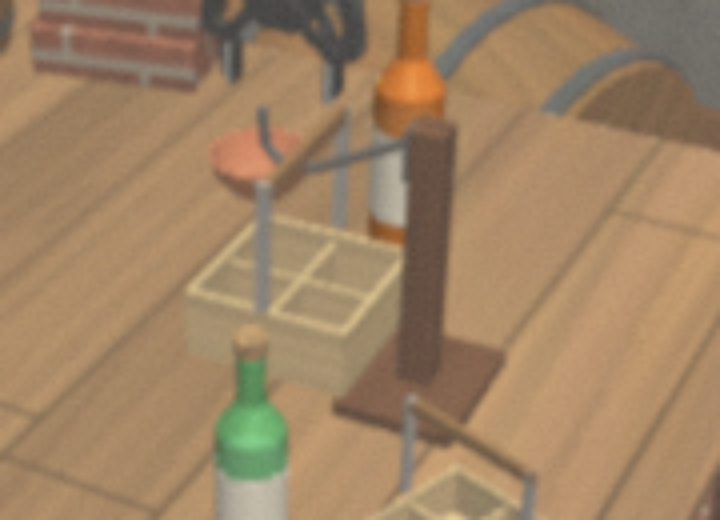

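The picture shows the open fingers (tips at crop px 230,70 and 330,85) straddling the bar's near half (about 275,170), clear of the hook. Descending.

move_arm:
  targets:
    - [[0.6, -1.7, 30], [0, 0, 0], -1]
    - [[0.6, -1.7, 60], [0, 0, 0], -1]
    - [[0.6, -1.7, 89], [0, 0, 0], -1]
    - [[0.6, -1.7, 89], [0, 0, 0], 0]
    - [[0.6, -1.7, 89], [0, 0, 0], 0.6]
  squeeze: 120

```text
clock: 6.32
tcp_pos: [0.589, 0.2117, 0.2118]
orientation: [0.0, 0.692, 0.722, 0.001]
wrist_force: [0.6, 0.2, 0.4]
finger_gap: 0.0517
grip_force: 0.0
```

move_arm:
  targets:
    - [[0, 0, 0], [0, 0, 0], 1]
    - [[0, 0, 0], [0, 0, 0], 1]
    - [[0, 0, 0], [0, 0, 0], 1]
    - [[0, 0, 0], [0, 0, 0], 1]

```text
clock: 6.82
tcp_pos: [0.59, 0.211, 0.2118]
orientation: [0.001, 0.692, 0.722, 0.001]
wrist_force: [1.2, -0.3, 5.9]
finger_gap: 0.0081
grip_force: 119.0
```

move_arm:
  targets:
    - [[0, 0, -6], [0, 0, 0], 1]
    - [[0, 0, -18], [0, 0, 0], 1]
    - [[0, 0, -34], [0, 0, 0], 1]
    - [[0, 0, -50], [0, 0, 0], 1]
    - [[0, 0, -66], [0, 0, 0], 1]

```text
clock: 7.45
tcp_pos: [0.5887, 0.2107, 0.2766]
orientation: [-0.0, 0.692, 0.722, -0.001]
wrist_force: [-0.4, 0.2, -4.7]
finger_gap: 0.0075
grip_force: 117.4
```

```bash
python3 go.py 2.2 .55 .209 .285 .45 .205 .285
python3 - <<'E'
from look import *
p=env.read_camera('scene');cv2.imwrite('pics/lift.png',cv2.resize(p['pixels'][110:230,250:400,::-1],(650,520)))
E
```

```text
pos [0.5887 0.2107 0.2766] t 7.45 yaw 2.38 F [-0.4  0.2 -4.7] gap 0.0075
turn [-0.01  0.    0.02]
[0.55  0.209 0.285] -> [ -0.  -38.7  -8.4]
[0.45  0.205 0.285] -> [ 1.000e-01 -1.388e+02 -8.200e+00]
```

View pics/lift.png

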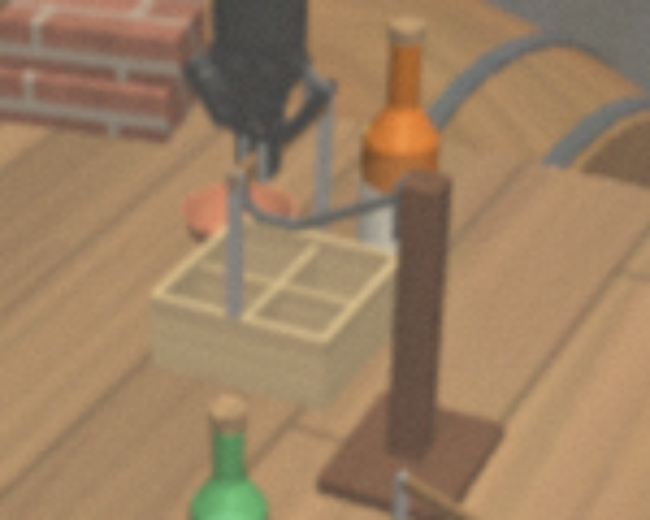

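The box hangs level in the grip with the bar (crop px 245,165) lifted; the bar's underside should be about 15 mm above the tip. Backing out along -x.

move_arm:
  targets:
    - [[0, 0, -7], [0, 0, 0], 1]
    - [[0, -25, -8], [0, 0, 0], 1]
    - [[0, -60, -8], [0, 0, 0], 1]
    - [[0, -100, -8], [0, 0, 0], 1]
    - [[0, -140, -8], [0, 0, 0], 1]

```text
clock: 8.12
tcp_pos: [0.4475, 0.2047, 0.2837]
orientation: [-0.0, 0.692, 0.722, -0.001]
wrist_force: [0.3, 0.6, -5.4]
finger_gap: 0.0074
grip_force: 117.4
```

```bash
python3 go.py 8.1 .45 .0 .27 .48 -.2 .26 .5755 -.313 .26 .5755 -.313 .217
```

```text
pos [0.4475 0.2047 0.2837] t 8.12 yaw 2.37 F [ 0.3  0.6 -5.4] gap 0.0074
turn [-0.01  0.   -0.57]
[0.45 0.   0.27] -> [-204.6   -6.    13.7]
[ 0.48 -0.2   0.26] -> [-405.7   15.7   23.8]
[ 0.5755 -0.313   0.26  ] -> [-522.5  106.5   23.7]
[ 0.5755 -0.313   0.217 ] -> [-522.5  106.5   66.7]
```

move_arm:
  targets:
    - [[-25, -2, 0], [0, 0, 0], 1]
    - [[-70, -3, 2], [0, 0, -0.1], 1]
    - [[-120, -4, 4], [0, 0, -0.2], 1]
    - [[-170, -5, 8], [0, 0, -0.3], 1]
    - [[-220, -5, 12], [0, 0, -0.4], 1]

```text
clock: 8.75
tcp_pos: [0.4528, -0.0164, 0.272]
orientation: [-0.0, 0.666, 0.746, -0.0]
wrist_force: [0.9, 0.2, -5.5]
finger_gap: 0.0077
grip_force: 117.4
```

move_arm:
  targets:
    - [[-50, 5, 0], [0, 0, 0], 1]
    - [[-100, 10, 0], [0, 0, -0.1], 1]
    - [[-150, 16, 0], [0, 0, -0.2], 1]
    - [[-200, 30, 2], [0, 0, -0.2], 1]
    - [[-240, 50, 5], [0, 0, -0.2], 1]

```text
clock: 9.38
tcp_pos: [0.5297, -0.2501, 0.267]
orientation: [-0.0, 0.654, 0.756, -0.0]
wrist_force: [0.6, 1.1, -4.1]
finger_gap: 0.0076
grip_force: 117.4
```

```bash
python3 go.py 8.1 .586 -.313 .26
```

```text
pos [ 0.5297 -0.2501  0.267 ] t 9.38 yaw 8.29 F [ 0.6  1.1 -4.1] gap 0.0076
turn [-0.   -0.    0.02]
[ 0.586 -0.313  0.26 ] -> [-70.4  46.7   6.9]
```

move_arm:
  targets:
    - [[-35, 23, 3], [0, 0, 0], 1]
    - [[-70, 46, 7], [0, 0, 0], 1]
    - [[-70.4, 46.7, 15], [0, 0, 0], 1]
    - [[-70.4, 46.7, 25], [0, 0, 0], 1]
    - [[-70.4, 46.7, 30], [0, 0, 0], 1]

```text
clock: 10.0
tcp_pos: [0.5853, -0.3097, 0.2363]
orientation: [-0.001, 0.653, 0.757, -0.0]
wrist_force: [0.1, -0.1, -5.3]
finger_gap: 0.0077
grip_force: 117.4
```

Run:
```python
from ov import *
s=env.get_state();print(s['tcp_pos'],s['clock'])
ov('sl',(.5805,-.2735,float(s['tcp_pos'][2])-.182,.141),(.692,-.035,0.0),boxes=((280,150,440,270),(170,170,330,330)))
a=cv2.imread('pics/sl0.png');b=cv2.imread('pics/sl1.png');h=480
r=lambda m,w:cv2.resize(m,(w,int(m.shape[0]*w/m.shape[1])))
b=r(b,380);a=r(a,420);H=max(a.shape[0],b.shape[0]);c=np.zeros((H,800,3),np.uint8);c[:a.shape[0],:420]=a;c[:b.shape[0],420:]=b;cv2.imwrite('pics/slb.png',c)
```

```text
[ 0.58531486 -0.30973284  0.23632233] 10.0
```

View pics/slb.png

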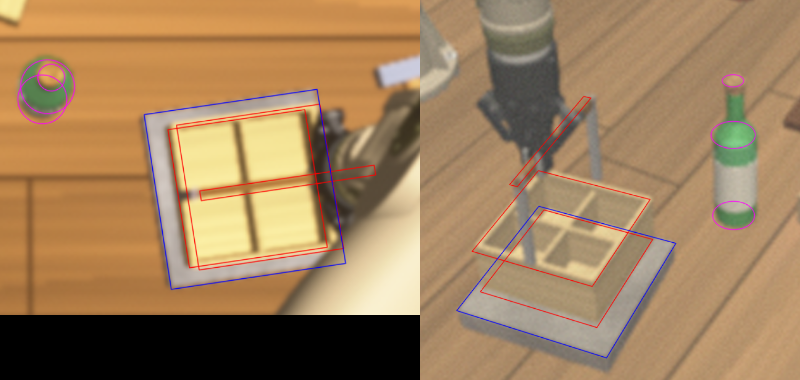

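Both views match the predicted carrier pose, with the box centred over the slab (top crop px 247,188). Lowering the last ~19 mm gently.

move_arm:
  targets:
    - [[0, 0, 5], [0, 0, 0], 1]
    - [[0, 0, 10], [0, 0, 0], 1]
    - [[0, 0, 13], [0, 0, 0], 1]
    - [[0, 0, 15], [0, 0, 0], 1]
    - [[0, 0, 16], [0, 0, 0], 1]

```text
clock: 10.72
tcp_pos: [0.5862, -0.3108, 0.2211]
orientation: [-0.0, 0.654, 0.757, 0.0]
wrist_force: [-0.6, -0.7, -5.0]
finger_gap: 0.0078
grip_force: 117.4
```

move_arm:
  targets:
    - [[0, 0, 1], [0, 0, 0], 1]
    - [[0, 0, 2], [0, 0, 0], 1]
    - [[0, 0, 2], [0, 0, 0], 1]

```text
clock: 11.1
tcp_pos: [0.5866, -0.3111, 0.2198]
orientation: [0.001, 0.654, 0.757, 0.0]
wrist_force: [1.6, -0.9, -1.8]
finger_gap: 0.0076
grip_force: 117.7
```

move_arm:
  targets:
    - [[0, 0, 1], [0, 0, 0], 1]
    - [[0, 0, 1.5], [0, 0, 0], 1]
    - [[0, 0, 1.5], [0, 0, 0], 1]

```text
clock: 11.48
tcp_pos: [0.5871, -0.3118, 0.2192]
orientation: [0.002, 0.654, 0.757, 0.0]
wrist_force: [2.6, -4.0, 4.9]
finger_gap: 0.0079
grip_force: 118.6
```

move_arm:
  targets:
    - [[0, 0, 0], [0, 0, 0], 0.8]
    - [[0, 0, 0], [0, 0, 0], 0.4]
    - [[0, 0, 0], [0, 0, 0], 0]
    - [[0, 0, 0], [0, 0, 0], -0.5]
    - [[0, 0, 0], [0, 0, 0], -0.5]
  squeeze: 20

```text
clock: 12.1
tcp_pos: [0.586, -0.3105, 0.2174]
orientation: [-0.001, 0.653, 0.757, 0.0]
wrist_force: [-0.8, -0.5, 0.6]
finger_gap: 0.0638
grip_force: 0.0
```

```bash
python3 go.py 8.1 .5871 -.3118 .32 .69 -.035 .33
```

```text
pos [ 0.586  -0.3105  0.2174] t 12.1 yaw 8.39 F [-0.8 -0.5  0.6] gap 0.0638
turn [-0.   -0.01  0.03]
[ 0.5871 -0.3118  0.32  ] -> [  -1.4    0.8 -102.6]
[ 0.69  -0.035  0.33 ] -> [ 257.4  143.  -112.5]
```

move_arm:
  targets:
    - [[0, 0, -20], [0, 0, 0], -1]
    - [[0, 0, -60], [0, 0, 0], -1]
    - [[0, 0, -105], [0, 0, -0.5], -1]
    - [[40, 22, -112], [0, 0, -1.5], -1]
    - [[90, 50, -112], [0, 0, -2.5], -1]

```text
clock: 12.72
tcp_pos: [0.6231, -0.2149, 0.331]
orientation: [0.001, 0.473, 0.881, 0.0]
wrist_force: [1.1, 0.3, 0.8]
finger_gap: 0.0854
grip_force: 0.0
```

```bash
python3 go.py 98.1 .692 -.035 .33
python3 - <<'E'
from look import *
for i in range(2):
  p=env.read_camera('top')
  for t in ('carrier','carrier_bar','half_bottle'): print(t,[np.round(d['centre'],3).tolist() for d in env.landmark_of(t,p) if d['confidence']>.4])
E
```

```text
pos [ 0.6231 -0.2149  0.331 ] t 12.72 yaw 33.54 F [1.1 0.3 0.8] gap 0.0854
turn [ 0.    0.01 -6.46]
[ 0.692 -0.035  0.33 ] -> [111.9 156.9   1. ]
carrier [[0.58, -0.271, 0.034], [0.856, 0.03, -0.003]]
carrier_bar [[0.586, -0.27, 0.231], [0.859, 0.031, 0.149]]
half_bottle [[0.694, -0.036, 0.004]]
carrier [[0.856, 0.028, -0.001]]
carrier_bar [[0.858, 0.031, 0.148]]
half_bottle [[0.693, -0.038, 0.002]]
```

move_arm:
  targets:
    - [[28, 39, 0], [0, 0, -1], -1]
    - [[56, 78, 0], [0, 0, -2], -1]
    - [[84, 117, 0], [0, 0, -3], -1]
    - [[112, 156, 0], [0, 0, -4], -1]
    - [[112, 156, 0], [0, 0, -5], -1]

```text
clock: 13.75
tcp_pos: [0.692, -0.0328, 0.329]
orientation: [-0.0, 0.054, 0.999, 0.0]
wrist_force: [-1.0, -1.5, -0.1]
finger_gap: 0.0852
grip_force: 0.0
```

```bash
python3 go.py 98.1 .6925 -.0365 .33 .6925 -.0365 .178
```

```text
pos [ 0.692  -0.0328  0.329 ] t 13.75 yaw 83.86 F [-1.  -1.5 -0.1] gap 0.0852
turn [ 0.   -0.   -1.42]
[ 0.6925 -0.0365  0.33  ] -> [-0.9 -3.6 -1. ]
[ 0.6925 -0.0365  0.178 ] -> [ -1.   -3.8 151. ]
```

move_arm:
  targets:
    - [[-1, -3.7, 0], [0, 0, -0.9], -1]
    - [[-1, -3.7, 35], [0, 0, -1.4], -1]
    - [[-1, -3.7, 80], [0, 0, -1.4], -1]
    - [[-1, -3.7, 120], [0, 0, -1.4], -1]
    - [[-1, -3.7, 150], [0, 0, -1.4], -1]

```text
clock: 14.38
tcp_pos: [0.6908, -0.0403, 0.1775]
orientation: [-0.001, -0.063, 0.998, 0.0]
wrist_force: [0.8, 0.5, -0.0]
finger_gap: 0.0852
grip_force: 0.0
```

move_arm:
  targets:
    - [[0, 0, 0], [0, 0, 0], 0]
    - [[0, 0, 0], [0, 0, 0], 0.3]
    - [[0, 0, 0], [0, 0, 0], 0.5]
    - [[0, 0, 0], [0, 0, 0], 0.8]
    - [[0, 0, 0], [0, 0, 0], 1]
  squeeze: 60

```text
clock: 15.0
tcp_pos: [0.6925, -0.0377, 0.1818]
orientation: [0.002, -0.065, 0.998, 0.001]
wrist_force: [-1.5, 4.3, 6.4]
finger_gap: 0.0232
grip_force: 56.3
```

move_arm:
  targets:
    - [[0, 0, 0], [0, 0, 0], 1]
    - [[0, 0, 0], [0, 0, 0], 1]
    - [[0, 0, 0], [0, 0, 0], 1]
  squeeze: 90

```text
clock: 15.38
tcp_pos: [0.6924, -0.0375, 0.1819]
orientation: [0.002, -0.065, 0.998, 0.001]
wrist_force: [-1.5, 3.5, 5.4]
finger_gap: 0.0232
grip_force: 81.4
```

```bash
python3 go.py 98.1 .6925 -.0365 .33
python3 - <<'E'
from ov import *
ov('gb',(.581,-.2725,.035,.141),(.6925,-.0365,0.0),boxes=((280,150,440,270),(170,170,330,330)))
a=cv2.imread('pics/gb0.png');b=cv2.imread('pics/gb1.png')
r=lambda m,w:cv2.resize(m,(w,int(m.shape[0]*w/m.shape[1])))
b=r(b,400);a=r(a,400);c=np.zeros((400,800,3),np.uint8);c[:a.shape[0],:400]=a;c[:b.shape[0],400:]=b;cv2.imwrite('pics/gbb.png',c)
E
```

```text
pos [ 0.6924 -0.0375  0.1819] t 15.38 yaw 97.44 F [-1.5  3.5  5.4] gap 0.0232
turn [ 0.01  0.02 -0.07]
[ 0.6925 -0.0365  0.33  ] -> [  -0.7    1.2 -148.1]
```

View pics/gbb.png

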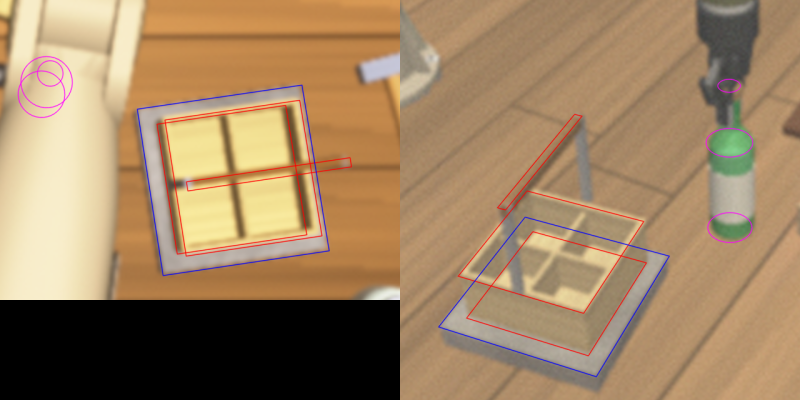

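```bash
cat > fit.py <<'E'
from look import *
from scipy.optimize import minimize
def fit():
    p=env.read_camera('top');K=8
    hsv=cv2.cvtColor(p['pixels'],cv2.COLOR_RGB2HSV)
    big=lambda a,i:cv2.resize(a,None,fx=K,fy=K,interpolation=i)
    S=big(hsv[:,:,1].astype(np.float32),cv2.INTER_LINEAR)
    roi=np.zeros(S.shape,np.uint8);cv2.fillConvexPoly(roi,np.int32((proj(p,place(.5805,-.274,0,.141,sq(.101,.035)))+.5)*K),1)
    def sil(q):
        m=np.zeros(S.shape,np.uint8);P=np.r_[place(q[0],q[1],.035,q[2],sq(.082,0)),place(q[0],q[1],.035,q[2],sq(.082,.07))]
        h=cv2.convexHull(np.int32((proj(p,P)+.5)*K));cv2.fillConvexPoly(m,h,1);return m
    th,_=cv2.threshold(S[roi>0].clip(0,255).astype(np.uint8),0,1,cv2.THRESH_OTSU)
    M=((S>th)&(roi>0)).astype(np.uint8)
    M=cv2.morphologyEx(M,cv2.MORPH_CLOSE,np.ones((61,61),np.uint8))&roi
    f=lambda v:float(((sil(v*[1e-3,1e-3,1e-3])^M)&roi).sum())
    best=minimize(f,[581,-272,141],method='Nelder-Mead',options=dict(initial_simplex=[[577,-272,141],[585,-268,141],[581,-278,120],[581,-272,170]],xatol=.1,fatol=1))
    print('carrier fit',np.round(best.x,1),'mism px',best.fun/K/K,'th',th); return best.x*1e-3
if __name__=='__main__': fit();fit()
E
python3 fit.py; python3 go.py 98.1 .6925 -.0365 .34
```

```text
carrier fit [ 583.8 -272.7  137.6] mism px 48.09375 th 71.0
carrier fit [ 583.8 -272.7  137.6] mism px 48.0 th 71.0
pos [ 0.6924 -0.0375  0.1819] t 15.57 yaw 97.45 F [-0.2  3.9  6.6] gap 0.0227
turn [ 0.01  0.02 -0.07]
[ 0.6925 -0.0365  0.34  ] -> [  -0.7    1.2 -158.1]
```

move_arm:
  targets:
    - [[0, 0, -8], [0, 0, 0], 1]
    - [[0, 0, -35], [0, 0, 0], 1]
    - [[0, 0, -75], [0, 0, 0], 1]
    - [[0, 0, -115], [0, 0, 0], 1]
    - [[0, 0, -155], [0, 0, 0], 1]

```text
clock: 16.2
tcp_pos: [0.6913, -0.0394, 0.3349]
orientation: [-0.001, -0.064, 0.998, -0.0]
wrist_force: [1.8, -0.4, -6.2]
finger_gap: 0.0228
grip_force: 82.4
```

```bash
python3 go.py 98.0 .68 -.13 .335 .6165 -.2273 .335
```

```text
pos [ 0.6913 -0.0394  0.3349] t 16.2 yaw 97.36 F [ 1.8 -0.4 -6.2] gap 0.0228
turn [-0.   -0.01 -0.06]
[ 0.68  -0.13   0.335] -> [ 22.8 -88.4   0. ]
[ 0.6165 -0.2273  0.335 ] -> [  98.2 -176.7    0.2]
```

move_arm:
  targets:
    - [[6, -25, 0], [0, 0, 0], 1]
    - [[16, -62, 0], [0, 0, 0], 1]
    - [[30, -100, 0], [0, 0, 0], 1]
    - [[55, -130, 0], [0, 0, 0], 1]
    - [[75, -153, 0], [0, 0, 0], 1]

```text
clock: 16.82
tcp_pos: [0.6352, -0.2032, 0.332]
orientation: [-0.002, -0.063, 0.998, 0.0]
wrist_force: [0.3, 0.3, -6.9]
finger_gap: 0.0232
grip_force: 82.8
```

```bash
python3 go.py 98.0 .6165 -.2273 .335
```

```text
pos [ 0.6352 -0.2032  0.332 ] t 16.82 yaw 97.26 F [ 0.3  0.3 -6.9] gap 0.0232
turn [ 0.01 -0.03 -0.07]
[ 0.6165 -0.2273  0.335 ] -> [ 21.6 -21.6  -2.9]
```

move_arm:
  targets:
    - [[10, -10, 0], [0, 0, 0], 1]
    - [[21.6, -21.6, 0], [0, 0, 0], 1]
    - [[21.6, -21.6, 10], [0, 0, 0], 1]
    - [[21.6, -21.6, 25], [0, 0, 0], 1]
    - [[21.6, -21.6, 30], [0, 0, 0], 1]

```text
clock: 17.45
tcp_pos: [0.6182, -0.2234, 0.3029]
orientation: [-0.001, -0.065, 0.998, 0.001]
wrist_force: [0.2, -0.0, -5.9]
finger_gap: 0.0228
grip_force: 82.4
```

```bash
python3 go.py 98.0 .6165 -.2273 .335
python3 - <<'E'
from ov import *
s=env.get_state();t=s['tcp_pos']
for n,b in (('scene',(190,170,320,300)),):
    p=env.read_camera(n);k=4
    im=cv2.resize(p['pixels'][:,:,::-1],None,fx=k,fy=k,interpolation=cv2.INTER_CUBIC)
    carrier(im,p,.5825,-.2725,.035,.139,k)
    a=np.linspace(0,2*np.pi,40)
    for r,z in ((.03,0),(.03,.146),(.012,.175)):
        draw(im,p,place(t[0],t[1],t[2]-.182,0,np.c_[r*np.cos(a),r*np.sin(a),0*a+z]),k,(255,0,255))
    draw(im,p,place(.5825,-.2725,.035,.139,[[.0035,.0035,.07],[.0765,.0035,.07],[.0765,.0765,.07],[.0035,.0765,.07]]),k,(255,0,0))
    cv2.imwrite('pics/hov.png',im[b[1]*k:b[3]*k,b[0]*k:b[2]*k])
E
```

```text
pos [ 0.6182 -0.2234  0.3029] t 17.45 yaw 97.45 F [ 0.2 -0.  -5.9] gap 0.0228
turn [ 0.01 -0.01 -0.06]
[ 0.6165 -0.2273  0.335 ] -> [  2.3  -3.6 -32.1]
```

View pics/hov.png

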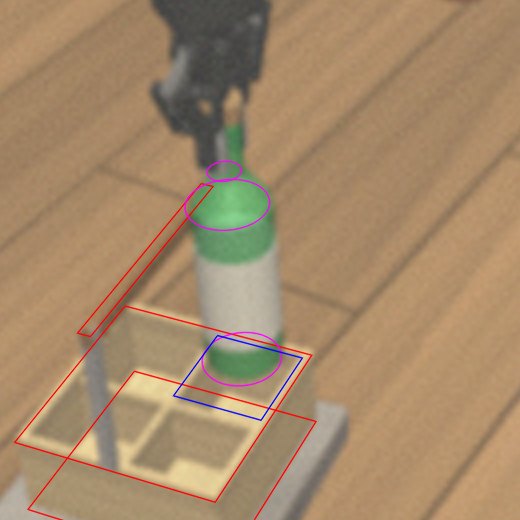

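Bottle and carrier sit equally about 3 px right of their models (a shared calibration offset), so relative to the carrier the bottle is only off by the residual 2–4 mm. Correcting that first.

move_arm:
  targets:
    - [[2.3, -3.8, 0], [0, 0, 0], 1]
    - [[2.3, -3.8, 0], [0, 0, 0], 1]
    - [[2.3, -3.8, 0], [0, 0, 0], 1]

```text
clock: 17.88
tcp_pos: [0.6168, -0.2287, 0.3054]
orientation: [0.0, -0.064, 0.998, -0.0]
wrist_force: [-0.1, -0.1, -5.0]
finger_gap: 0.023
grip_force: 82.4
```

```bash
python3 go.py 97.9 .6165 -.2273 .303 .6165 -.2273 .226; sleep 0; python3 go.py 97.9 .6165 -.2273 .226
```

```text
pos [ 0.6168 -0.2287  0.3054] t 17.88 yaw 97.37 F [-0.1 -0.1 -5. ] gap 0.023
turn [-0.    0.01 -0.05]
[ 0.6165 -0.2273  0.303 ] -> [0.2 1.4 2.4]
[ 0.6165 -0.2273  0.226 ] -> [ 0.2  1.5 79.4]
pos [ 0.6168 -0.2287  0.3054] t 17.88 yaw 97.37 F [-0.1 -0.1 -5. ] gap 0.023
turn [-0.    0.01 -0.05]
[ 0.6165 -0.2273  0.226 ] -> [ 0.2  1.5 79.4]
```

move_arm:
  targets:
    - [[0, 1, 8], [0, 0, 0], 1]
    - [[0, 1, 16], [0, 0, 0], 1]
    - [[0, 1, 22], [0, 0, 0], 1]
    - [[0, 1, 27], [0, 0, 0], 1]
    - [[0, 1, 32], [0, 0, 0], 1]

```text
clock: 18.5
tcp_pos: [0.6165, -0.2275, 0.2724]
orientation: [0.0, -0.064, 0.998, 0.0]
wrist_force: [0.6, 0.1, -7.1]
finger_gap: 0.0231
grip_force: 82.4
```

move_arm:
  targets:
    - [[0, 0, 8], [0, 0, 0], 1]
    - [[0, 0, 16], [0, 0, 0], 1]
    - [[0, 0, 24], [0, 0, 0], 1]
    - [[0, 0, 32], [0, 0, 0], 1]
    - [[0, 0, 38], [0, 0, 0], 1]

```text
clock: 19.12
tcp_pos: [0.6164, -0.2275, 0.2341]
orientation: [-0.0, -0.064, 0.998, 0.0]
wrist_force: [-0.4, -0.7, -6.8]
finger_gap: 0.0233
grip_force: 82.4
```

Entered freely. Final few millimetres.

move_arm:
  targets:
    - [[0, 0, 4], [0, 0, 0], 1]
    - [[0, 0, 7], [0, 0, 0], 1]
    - [[0, 0, 9], [0, 0, 0], 1]
    - [[0, 0, 10], [0, 0, 0], 1]
    - [[0, 0, 10], [0, 0, 0], 1]

```text
clock: 19.75
tcp_pos: [0.6165, -0.2276, 0.2249]
orientation: [0.0, -0.064, 0.998, 0.0]
wrist_force: [-0.3, -0.6, -7.0]
finger_gap: 0.023
grip_force: 82.4
```

move_arm:
  targets:
    - [[0, 0, 1], [0, 0, 0], 1]
    - [[0, 0, 2], [0, 0, 0], 1]
    - [[0, 0, 2], [0, 0, 0], 1]

```text
clock: 20.12
tcp_pos: [0.6166, -0.2276, 0.2229]
orientation: [0.0, -0.064, 0.998, -0.0]
wrist_force: [0.6, -0.9, -5.6]
finger_gap: 0.0228
grip_force: 82.6
```

move_arm:
  targets:
    - [[0, 0, 1], [0, 0, 0], 1]
    - [[0, 0, 2], [0, 0, 0], 1]
    - [[0, 0, 2], [0, 0, 0], 1]

```text
clock: 20.5
tcp_pos: [0.6168, -0.2275, 0.2228]
orientation: [0.001, -0.064, 0.998, -0.001]
wrist_force: [-2.6, 2.3, 5.8]
finger_gap: 0.0227
grip_force: 83.4
```

move_arm:
  targets:
    - [[0, 0, 0], [0, 0, 0], 0.6]
    - [[0, 0, 0], [0, 0, 0], 0.3]
    - [[0, 0, 0], [0, 0, 0], 0]
    - [[0, 0, 0], [0, 0, 0], -0.4]
    - [[0, 0, 0], [0, 0, 0], -0.4]
  squeeze: 20

```text
clock: 21.12
tcp_pos: [0.6166, -0.2277, 0.2207]
orientation: [0.0, -0.064, 0.998, 0.0]
wrist_force: [0.0, -0.3, -0.3]
finger_gap: 0.0597
grip_force: 0.0
```

move_arm:
  targets:
    - [[0, 0, -15], [0, 0, 0], -0.4]
    - [[0, 0, -45], [0, 0, 0], -0.4]
    - [[0, 0, -85], [0, 0, 0], -0.4]
    - [[0, 0, -120], [0, 0, 0], -0.4]
    - [[30, 30, -130], [0, 0, 0], -0.4]

```text
clock: 21.75
tcp_pos: [0.5857, -0.2038, 0.3528]
orientation: [0.002, -0.064, 0.998, -0.001]
wrist_force: [-0.2, 0.4, 0.3]
finger_gap: 0.0596
grip_force: 0.0
```

move_arm:
  targets:
    - [[30, 40, 0], [0, 0, 0], -0.4]
    - [[60, 80, 0], [0, 0, 0], -0.4]
    - [[90, 120, 0], [0, 0, 0], -0.4]
    - [[120, 160, 0], [0, 0, 0], -0.4]
    - [[120, 160, 0], [0, 0, 0], -0.4]

```text
clock: 22.38
tcp_pos: [0.4412, -0.0564, 0.3531]
orientation: [0.001, -0.066, 0.998, -0.0]
wrist_force: [1.0, -0.5, 0.0]
finger_gap: 0.06
grip_force: 0.0
```

Run:
```python
from look import *
a=env.read_camera('scene')['pixels'][80:400,110:420,::-1];b=env.read_camera('top')['pixels'][120:300,80:470,::-1]
a=cv2.resize(a,(390,400));b=cv2.resize(b,(410,190));c=np.zeros((400,800,3),np.uint8);c[:,:390]=a;c[:190,390:]=b;cv2.imwrite('pics/fin.png',c)
```

```text
(no output)
```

View pics/fin.png

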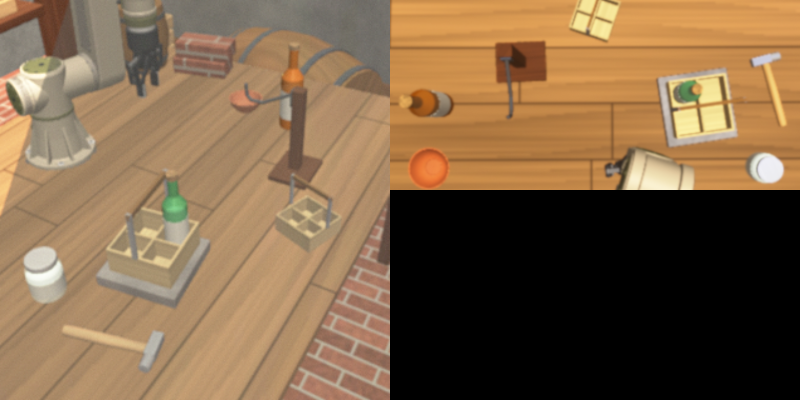

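The carrier stands centred on the slab (scene crop 155,245). The bottle is upright in the back compartment (175,215), everything else is unmoved, and the arm is clear.

```bash
python3 -c "
from workcell import env
print(env.hand_in())"
```

```text
the job is handed in; nothing more can be done
None
```

The carrier is off the hook and standing in the middle of the slab with the half bottle upright on the floor of one compartment; the job was handed in after about 22 s on the robot's clock, and no verdict came back.

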